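Hang the lift-off door of the germination cabinet

ROBOT

A 6-joint arm with a two-finger parallel gripper is mounted at the origin on the work surface. World frame = base frame: x ahead of the robot, y to its left, z up, the work surface at z = 0. Lengths are in m, angles in rad, forces in N, time in s.
With the tool pointing down it reaches from about 0.35 to 0.975 m from the base axis. Payload 7.1 kg.
Tool frame: the origin (TCP) lies midway between the tips of the shut fingers; the grasp point (between the pads) lies 19 mm behind it; z points along the fingers, x is the direction in which the jaws open and shut, and the axes are right-handed (so a half turn about z gives the same grasp; the last joint's range is limited). The gripper opens to 88 mm and grips with 3 to 60 N. Pads are 20 mm wide; open, the fingers measure 115 mm over their backs; the gripper's body (75 mm by 178 mm) begins 61 mm behind the grasp point.
Start: joints at [-1.321, 0.423, 1.63, -0, 1.089, -0.019], TCP at [0.166, -0.603, 0.198] pointing down, gripper open.
Joint ranges: [-3, 3], [-0.9, 2.11], [0.09, 2.58], [-1.31, 4.45], [0.11, 2.69], [-2.54, 2.54]. Speed limits (rad/s): [2.39, 2.39, 3.01, 3.14, 3.14, 3.14].

INTERFACE

Orientations are given as a unit quaternion [w, x, y, z].
In Python, from station import move_pose, movel, movej, command_gripper, wait, inverse_kinematics, read_camera, camera_info, MotionError, job_done, get_time, get_joint_pos, get_qvel, get_effort, get_tcp_pos, get_ee_rot, get_ft_force, get_ft_torque, get_grip_width gives the robot as it stands. Calls block until the motion is done:
- move_pose(position, orientation): joint-space move of the TCP to a pose.
- movel(position, frame=None, v=0.15, until_force=None): straight line of the TCP; frame=None keeps the orientation; v is the mean speed in m/s. With until_force (N) it stops when the force on the tool has changed by that much, and returns True; else False.
- movej(angles): joint-space move.
- command_gripper(opening): opening from 0.0 (shut) to 1.0 (fully open); the grip force is fixed at half the most; returns when the fingers have stopped.
- wait(seconds).
- inverse_kinematics(position, orientation): joint angles nearest the present ones, or None.
- read_camera(name): name is "side" or "top"; returns the picture (480x640x3 uint8, red, green, blue); there is no depth.
- camera_info(name): a dict with "intrinsics" (3x3 intrinsics, pixels), "T" (4x4, takes a point from camera to world coordinates). Camera axes: x right, y up, looking along -z (the intrinsics and any distortion apply to the point x, -y, -z); pixel columns grow to the right and rows downward; lengths in m; the calibration is good to about 2 mm. A picture is of the moment at which its call begins. camera_info takes no time and is no camera call.
A pose or a line that the arm cannot do raises MotionError and nothing moves.
- job_done(): hands the job in, once; it reports no verdict.
Readings, each from a call of its own:
- get_time(): time.
- get_joint_pos(): joint angles.
- get_qvel(): joint speeds.
- get_effort(): joint torques, N m.
- get_tcp_pos(): TCP position.
- get_ee_rot(): TCP orientation.
- get_ft_force(): force on the tool from outside, world axes, zero at the start.
- get_ft_torque(): the same for the moment, N m.
- get_grip_width(): opening from 0.0 (shut) to 1.0 (fully open).
Only numpy, scipy, OpenCV 4.12 (cv2) and the standard library are available. Lean on these libraries where they do the work, as an engineer would, in place of code of your own. Each camera call takes 0.05 s, during which the arm holds its last target.

TASK

Lift the small door straight up out of its slotted stand and hang it, standing open, on the germination cabinet: feel for the two pintle pins, lower both knuckles onto them at once, gently and fully home before you let go, then swing the door shut against its seal and leave it. Be gentle: never push the door against the cabinet or its pins with more than about 30 N (3 kg), do not drop it on, and leave the pot, the spray bottle and the seedling tray where they are.

Things in the scene. Friction and masses are not known exactly. Their poses are not given: they have to be found in the camera images.
- leaf_center (a point): Centre of the loose door (half-way up): upright panel 160 mm wide, 12 thick, 150 high, 0.3 kg, aluminium frame round a white pane. Axes: x along its width from knuckle edge to free edge, y normal to the panel, z up. Its bare top edge, 75 above this point, can be pinched from above across the 12 mm. One upright edge carries two knuckles (see leaf_axis).
- leaf_axis (a point): Point on the door's knuckle axis, level with its lower edge: 92 mm along -x and 75 below leaf_center, same axes. The knuckles are steel rings, outside diameter 18, bore 11, height 16; undersides 14 and 124 above this point. The panel proper begins 12 from the axis. This point is 30 above the table when the door is fully home.
- cabinet: White germination cabinet, fixed, 200 mm deep, 240 wide, 190 high. Origin under its centre; x from open front (face at x = -100) to back, y along the front, z up. Hinge plate with pins on the front at +y. The door is hung standing open (door x along cabinet -x, within 30 degrees) and shuts by a 90 degree turn counter-clockwise seen from above, to door x along cabinet -y.
- hinge_mid (a point): Nominal pin axis at the lower seat, 44 mm above the table (cabinet's axes): 17 out from the front face, 90 from the middle towards +y. The plate has slots and was bolted on by eye: the pins truly stand anywhere within 12 either way of this point along the cabinet's y (x is true). That shift is not measured: feel or look for it. The plate is firm and does not give.
- pin_tips (a point): Nominal top of the upper pin, 172 mm above the table, shifted as told at hinge_mid. Two free-standing upright steel pins on one vertical axis: diameter 8.4, 18 long, tips chamfered 1.5, tops at 62 and 172, standing on round seats of diameter 16 (tops at 44 and 154), each on a 12 wide arm from the plate. Nothing else is within 30 of the pins but plate and front.
- seal (a point): Middle of the upright rubber seal strip that stops the shut door: 14 mm wide, 10.5 proud of the front face, 136 high, on the side of the opening away from the pins. The shut door lies against it, its back face 10 to 12 from the front face.
- stand: Wooden stand, fixed, base 140 x 110 mm, 12 thick; origin under its centre, x along the slot. Four posts up to 62 above the table form a slot 15 wide in which the door stands upright on the base with 1.5 play each side; door x along stand x.
- pot: Bystander: terracotta pot with a seedling, about 90 across and 75 high; origin under its centre.
- spray: Bystander: white bottle, 60 across, 150 high; origin under its centre.
- seed_tray: Bystander: black seedling tray 160 x 100 x 30 with green seedlings up to 48 high; origin under its centre.
Things that resemble listed ones, but are neither listed nor needed, are in the scene too. Of the things that look like the part that bears leaf_center, the middle-sized one is meant.

How it is judged:
On the way, in this order (a step that is already met when the one before it is completed fails the run):
1. the door is lifted out of its stand (height (world z) of leaf_center above 0.145 m), for 0.1 s.
2. the door, still held, is fully down on both pins and stands open (z of leaf_axis in the frame of cabinet between 0.024 and 0.034 m and horizontal distance between leaf_axis and hinge_mid below 0.017 m and angle between leaf_axis's own z axis and vertical below 0.07 rad and contact force between the fingers and leaf above 0.5 N and angle between the x axis of leaf_axis and the y axis of cabinet, either way round above 0.5 rad), for 0.2 s.
At the end, for the whole second after the job is handed in: The door hangs on both pins, fully home (knuckle-axis point 24 to 34 mm above the cabinet's underside, within 17 mm of the nominal pin axis), upright within 0.07 rad, shut within 0.09 rad of the cabinet's front, and at rest (z of leaf_axis in the frame of cabinet between 0.024 and 0.034 m and horizontal distance between leaf_axis and hinge_mid below 0.017 m and angle between leaf_axis's own z axis and vertical below 0.07 rad and angle between the x axis of leaf_axis and the y axis of cabinet, either way round below 0.09 rad and y of leaf_center in the frame of cabinet below 0.03 m and linear speed of leaf below 0.02 m/s); the robot touches nothing.
It fails at once if the door is pushed against the cabinet or its pins with more than 30 N (contact force between leaf and cabinet above 30 N).
It fails at once if the pot is moved by more than 20 mm (distance of pot from where it was at the start of the episode above 0.02 m).
It fails at once if the spray bottle is moved by more than 20 mm (distance of spray from where it was at the start of the episode above 0.02 m).
It fails at once if the seedling tray is moved by more than 20 mm (distance of seed_tray from where it was at the start of the episode above 0.02 m).
It also fails if it takes over 64 s, if anything falls off the work surface, if the arm or the gripper's body presses on something with over 40 N, if the wrist force passes 120 N, or if a joint passes its speed limit or range.

## Working session

There is one attempt and no reset: what is moved stays moved. The work goes in short steps, each a Python script; the robot and the scene stay as the last script left them, time stands still between calls to the robot, and variables do not carry over. Pictures are saved under pics/ and viewed, and the job is handed in when it is done.

```bash
mkdir -p pics; ls
python3 - <<'E'
from station import *
import cv2,numpy as np
for n in("side","top"):
    im=read_camera(n); cv2.imwrite(f"pics/{n}0.png",im[:,:,::-1])
    i=camera_info(n); print(n,{k:np.round(v,4).tolist() if not isinstance(v,str) else v for k,v in i.items()})
print(get_time(),get_tcp_pos(),get_ee_rot(),get_grip_width())
E
```

```text
pics
side {'intrinsics': [[451.8301, 0.0, 319.0992], [0.0, 451.8301, 240.8881], [0.0, 0.0, 1.0]], 'T': [[-0.8785, 0.3708, -0.3014, 0.056], [-0.4777, -0.6673, 0.5714, 0.7069], [0.0108, 0.6459, 0.7633, 1.0772], [0.0, 0.0, 0.0, 1.0]]}
top {'intrinsics': [[580.2943, 0.0, 318.9401], [0.0, 580.2943, 239.2686], [0.0, 0.0, 1.0]], 'T': [[-0.0109, 0.983, -0.1833, 0.1507], [-0.9999, -0.0117, -0.0035, 0.0181], [-0.0056, 0.1832, 0.9831, 1.6331], [0.0, 0.0, 0.0, 1.0]]}
0.1 [ 0.16586888 -0.60205236  0.19689596] [-4.12811358e-04  7.95489132e-01 -6.05967471e-01 -5.43699361e-04] 1.0036052604932153
```

View pics/side0.png

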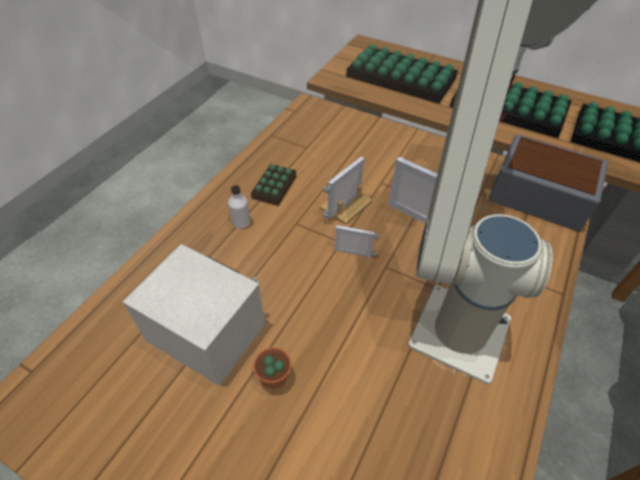

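View pics/top0.png

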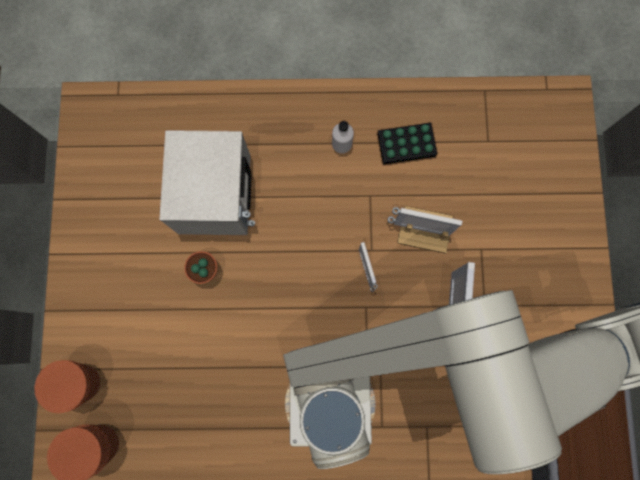

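Run:
```python
import cv2,numpy as np
t=cv2.imread("pics/top0.png"); s=cv2.imread("pics/side0.png")
def crop(im,x0,y0,w,h,k,n): cv2.imwrite(n,cv2.resize(im[y0:y0+h,x0:x0+w],None,fx=k,fy=k,interpolation=cv2.INTER_CUBIC))
crop(t,375,195,100,70,8,"pics/c_door_top.png")
crop(t,155,120,110,125,4.8,"pics/c_cab_top.png")
crop(s,310,145,80,75,8,"pics/c_door_side.png")
crop(s,120,240,160,140,4,"pics/c_cab_side.png")
```

```text
(no output)
```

View pics/c_door_top.png

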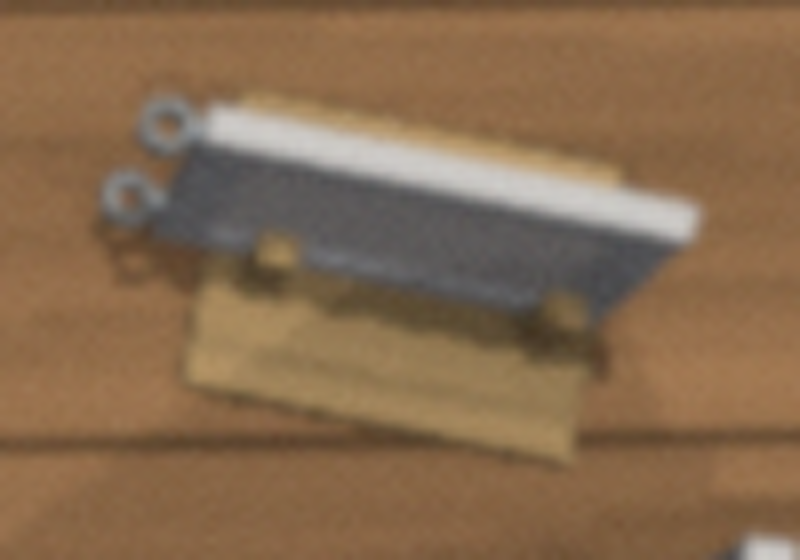

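View pics/c_cab_top.png

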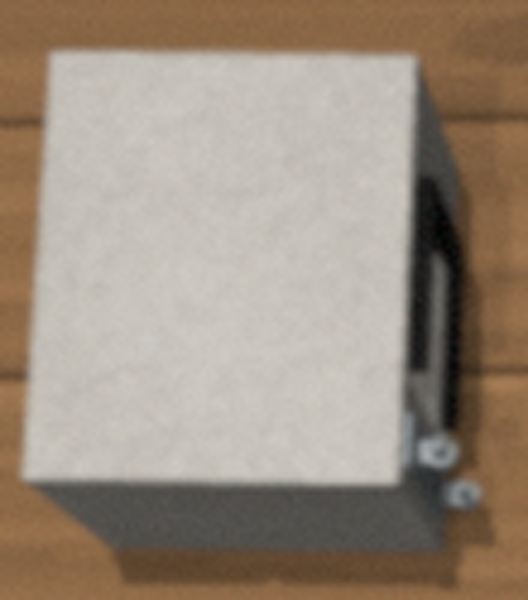

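View pics/c_door_side.png

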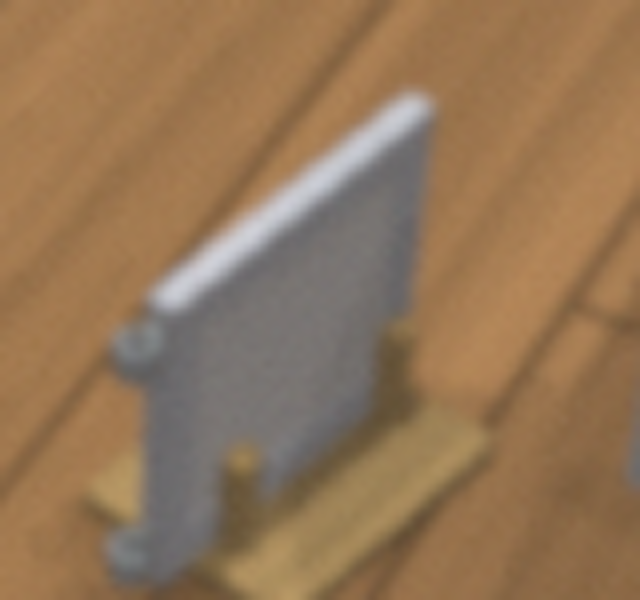

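View pics/c_cab_side.png

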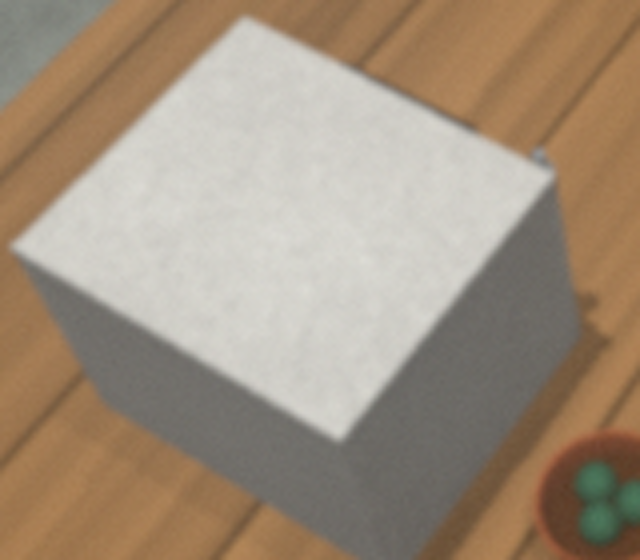

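The three candidates (top view) are a small panel lying loose at (368,266), the door in the slotted stand at (428,220), and a large panel at (462,285). The middle-sized one, at (428,220), is the only one in the stand. The crop shows its two knuckle rings at the left end, near (396,210) and (391,219). The cabinet front faces image right, with the two pins at about (246,214) and (251,223).

```bash
cat > h.py <<'E'
import cv2,numpy as np
from station import *
def ray(cam,u,v):
    i=camera_info(cam);K=np.array(i["intrinsics"]);T=np.array(i["T"])
    d=T[:3,:3]@np.array([(u-K[0,2])/K[0,0],-(v-K[1,2])/K[1,1],-1]); return T[:3,3],d
def onz(cam,u,v,z):
    o,d=ray(cam,u,v); return o+d*(z-o[2])/d[2]
def proj(cam,p):
    i=camera_info(cam);K=np.array(i["intrinsics"]);T=np.array(i["T"])
    q=T[:3,:3].T@(np.asarray(p)-T[:3,3]); return np.array([K[0,2]+K[0,0]*q[0]/-q[2],K[1,2]+K[1,1]*q[1]/q[2]])
def tri(u1,u2):
    o1,d1=ray("top",*u1);o2,d2=ray("side",*u2)
    d1/=np.linalg.norm(d1);d2/=np.linalg.norm(d2)
    s=np.linalg.lstsq(np.c_[d1,-d2],o2-o1,rcond=None)[0]
    a,b=o1+s[0]*d1,o2+s[1]*d2; return (a+b)/2,np.linalg.norm(a-b)
E
python3 - <<'E'
from h import *
t=cv2.imread("pics/top0.png"); s=cv2.imread("pics/side0.png")
def big(im,lo,roi,name,erode=0):
    x,y,w,h=roi; k=4
    c=cv2.resize(im[y:y+h,x:x+w],None,fx=k,fy=k,interpolation=cv2.INTER_CUBIC)
    m=(c.min(2)>lo).astype(np.uint8)
    cs,_=cv2.findContours(m,cv2.RETR_EXTERNAL,cv2.CHAIN_APPROX_NONE)
    c=max(cs,key=cv2.contourArea)
    f=lambda p:(np.asarray(p,float)+.5)/k-.5+[x,y]
    return c,f
# cabinet top
for cam,im,roi in(("top",t,(150,115,120,140)),("side",s,(115,235,165,145))):
    c,f=big(im,145,roi,cam)
    q=None
    for e in np.arange(.01,.1,.005):
        a=cv2.approxPolyDP(cv2.convexHull(c),e*cv2.arcLength(c,True),True)
        if len(a)==4: q=a[:,0].astype(float);break
    # refine: line fit per side
    P=c[:,0].astype(float);L=[]
    for i in range(4):
        a,b=q[i],q[(i+1)%4];n=np.linalg.norm(b-a);d=(b-a)/n
        al=(P-a)@d;pe=np.abs((P-a)@[-d[1],d[0]])
        m=(al>.08*n)&(al<.92*n)&(pe<4)
        vx,vy,x0,y0=cv2.fitLine(P[m].astype(np.float32),cv2.DIST_HUBER,0,.01,.01).ravel();L.append((vx,vy,x0,y0))
    C=[]
    for i in range(4):
        a,b=L[i-1],L[i]
        st=np.linalg.solve(np.array([[a[0],-b[0]],[a[1],-b[1]]]),np.array([b[2]-a[2],b[3]-a[3]]))
        C.append([a[2]+st[0]*a[0],a[3]+st[0]*a[1]])
    C=f(C);W=np.array([onz(cam,*p,.19)[:2] for p in C])
    print(cam,C.round(1).tolist(),W.round(4).tolist(),"sides",[round(np.linalg.norm(W[i]-W[(i+1)%4]),4) for i in range(4)],"ctr",W.mean(0).round(4))
    for i in range(4):
        d=W[(i+1)%4]-W[i];print("  ang",np.degrees(np.arctan2(d[1],d[0])).round(2))
# door top edge
for cam,im,roi,lo in(("top",t,(390,200,80,30),160),("side",s,(320,150,50,40),150)):
    c,f=big(im,lo,roi,cam)
    r=cv2.minAreaRect(c); b=f(cv2.boxPoints(r))
    W=np.array([onz(cam,*p,.162)[:2] for p in b])
    print(cam,"door",b.round(1).tolist(),W.round(4).tolist(),[round(np.linalg.norm(W[i]-W[(i+1)%4]),4) for i in range(4)],"ctr",W.mean(0).round(4))
    i=np.argmax([np.linalg.norm(W[i]-W[(i+1)%4]) for i in range(4)]);d=W[(i+1)%4]-W[i];print(np.degrees(np.arctan2(d[1],d[0])))
def T(c,x0,y0,k): return [(c[0]+.5)/k-.5+x0,(c[1]+.5)/k-.5+y0]
print("upper ring",onz("top",*T((167,124),375,195,8),.152),onz("side",*T((140,343),310,145,8),.152))
print("lower ring",onz("top",*T((130,196),375,195,8),.042),onz("side",*T((130,550),310,145,8),.042))
for z in (.154,.172):print("pin up",onz("top",*T((438,449),155,120,4.8),z))
for z in (.044,.062):print("pin lo",onz("top",*T((463,493),155,120,4.8),z))
for n in [("pot",(201,267),.07),("spray",(343,132),.14),("tray",(407,143),.04)]:print(n[0],onz("top",*n[1],n[2]))
E
```

```text
top [[165.5, 130.5], [240.8, 131.4], [237.2, 220.4], [159.5, 219.0]] [[0.715, 0.423], [0.7099, 0.2252], [0.4712, 0.231], [0.4772, 0.4294]] sides [np.float64(0.1979), np.float64(0.2387), np.float64(0.1985), np.float64(0.2379)] ctr [0.5933 0.3271]
  ang -91.5
  ang 178.61
  ang 88.27
  ang -1.55
side [[180.6, 243.5], [258.4, 283.3], [204.3, 350.1], [122.0, 301.6]] [[0.7109, 0.2216], [0.4693, 0.2289], [0.4744, 0.4291], [0.7149, 0.423]] sides [np.float64(0.2417), np.float64(0.2003), np.float64(0.2406), np.float64(0.2014)] ctr [0.5924 0.3257]
  ang 178.28
  ang 88.56
  ang -1.44
  ang -91.14
top door [[400.0, 211.9], [400.9, 207.6], [461.5, 220.2], [460.6, 224.5]] [[0.4948, -0.1881], [0.5063, -0.1909], [0.4707, -0.3465], [0.4593, -0.3436]] [np.float64(0.0118), np.float64(0.1597), np.float64(0.0117), np.float64(0.1595)] ctr [ 0.4828 -0.2673]
-102.88561088978788
side door [[328.0, 181.0], [361.3, 155.4], [363.8, 158.7], [330.6, 184.3]] [[0.5062, -0.1974], [0.4701, -0.3546], [0.4561, -0.3438], [0.4927, -0.1882]] [np.float64(0.1614), np.float64(0.0177), np.float64(0.1598), np.float64(0.0163)] ctr [ 0.4812 -0.271 ]
-102.93173106368317
upper ring [ 0.50221845 -0.17773372  0.152     ] [ 0.50030882 -0.18078628  0.152     ]
lower ring [ 0.50256755 -0.17841064  0.042     ] [ 0.50080438 -0.17895884  0.042     ]
pin up [0.49822921 0.21390561 0.154     ]
pin up [0.49399975 0.21152334 0.172     ]
pin lo [0.49753707 0.21353398 0.044     ]
pin lo [0.49360822 0.21132082 0.062     ]
pot [0.36920737 0.34522301 0.07      ]
spray [ 0.72395578 -0.04492742  0.14      ]
tray [ 0.72659468 -0.23274616  0.04      ]
```

Run:
```python
from h import *
t=np.mean([read_camera("top").astype(float) for _ in range(6)],0)[:,:,::-1]; s=np.mean([read_camera("side").astype(float) for _ in range(6)],0)[:,:,::-1]
np.save("t.npy",t);np.save("s.npy",s)
a=cv2.resize(t[205:231,236:262],None,fx=22,fy=22,interpolation=cv2.INTER_CUBIC)
b=cv2.resize(s[268:293,243:268],None,fx=9,fy=9,interpolation=cv2.INTER_CUBIC)
o=np.zeros((572,800,3));o[:,:572]=a;o[:225,575:]=b
# overlays: nominal shift 0, predicted
c=np.array([.5929,.3265]);x=np.array([.0262,.9997]);y=np.array([-.9997,.0262])
cv2.imwrite("pics/pins1.png",np.clip(o*1.3,0,255))
for sh in(0,.003,.006,.009):
    p=c-.117*x+(.09+sh)*y
    print(sh,p.round(4),[((proj("top",[*p,z])-[236,205]+.5)*22-.5).round(0).tolist() for z in(.172,.154,.062,.044)],((proj("side",[*p,.172])-[243,268]+.5)*9+[575,0]).round(0))
```

```text
0 [0.4999 0.2119] [[225.0, 141.0], [244.0, 176.0], [338.0, 343.0], [355.0, 373.0]] [665.  91.]
0.003 [0.4969 0.212 ] [[224.0, 166.0], [243.0, 201.0], [337.0, 366.0], [354.0, 396.0]] [674.  95.]
0.006 [0.4939 0.2121] [[223.0, 191.0], [242.0, 225.0], [336.0, 389.0], [353.0, 419.0]] [683. 100.]
0.009 [0.4909 0.2121] [[222.0, 216.0], [241.0, 250.0], [335.0, 413.0], [352.0, 442.0]] [692. 104.][ WARN:0@24.533] global loadsave.cpp:1063 imwrite_ Unsupported depth image for selected encoder is fallbacked to CV_8U.
```

View pics/pins1.png

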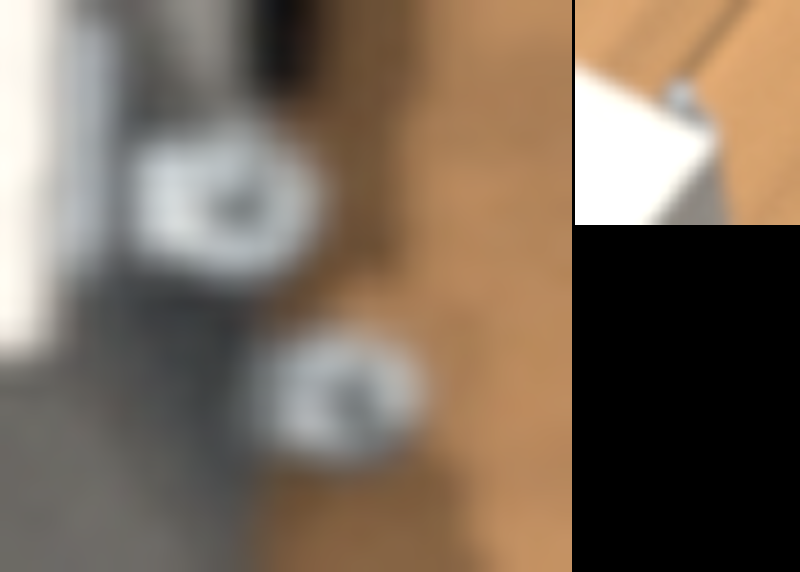

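```bash
cat >> h.py <<'E'
from scipy.spatial.transform import Rotation as Rn
def quat(deg):
    a=np.radians(deg);x=np.array([np.cos(a),np.sin(a),0]);z=np.array([0,0,-1.]);y=np.cross(z,x)
    q=Rn.from_matrix(np.c_[x,y,z]).as_quat(); return [q[3],q[0],q[1],q[2]]
CC=np.array([.5929,.3265]);CX=np.array([.0262,.9997]);CY=np.array([-.9997,.0262])
def d2(deg): return np.array([np.cos(np.radians(deg)),np.sin(np.radians(deg))])
E
python3 - <<'E'
from h import *
print("cur yaw",np.degrees(np.arctan2(*Rn.from_quat(np.roll(get_ee_rot(),-1)).as_matrix()[[1,0],0])))
for n,p,a in(("g",[.4865,-.2485,.131],-12.9),("g",[.4865,-.2485,.131],167.1),("h",[.495,.14,.16],-1.5),("h",[.495,.14,.16],178.5),("push",[.6,.1,.14],-1.5),("push",[.6,.1,.14],178.5),("push",[.6,.1,.14],88.5),("push",[.6,.1,.14],-91.5)):
    j=inverse_kinematics(p,quat(a));print(n,a,None if j is None else np.round(j,2))
E
```

```text
cur yaw -74.59720435613207
g -12.9 [-0.49  0.4   1.85 -0.    0.89 -0.27]
g 167.1 None
h -1.5 [ 0.25  0.31  1.9  -0.    0.93  0.28]
h 178.5 None
push -1.5 [ 0.15  0.47  1.71 -0.    0.96  0.17]
push 178.5 None
push 88.5 [ 0.15  0.47  1.71 -0.    0.96 -1.4 ]
push -91.5 [ 0.15  0.47  1.71 -0.    0.96  1.74]
```

Run:
```python
from h import *
q=quat(-12.9)
p=get_tcp_pos(); movel([p[0],p[1],.33],v=.25)
move_pose([.4865,-.2485,.30],q)
movel([.4865,-.2485,.18],v=.15)
r=movel([.4865,-.2485,.131],v=.08,until_force=5)
print(r,get_tcp_pos(),get_time())
command_gripper(0.0)
print(get_grip_width()*88,get_ft_force(),get_time())
im=read_camera("top");cv2.imwrite("pics/t1.png",cv2.resize(im[180:260,350:490,::-1],None,fx=5,fy=5))
im=read_camera("side");cv2.imwrite("pics/s1.png",im[:,:,::-1])
```

```text
False [ 0.48673142 -0.24863427  0.13114071] 4.8333
11.598488245393627 [ 0.14314277  0.23593061 -0.61710585] 5.9833
```

View pics/s1.png

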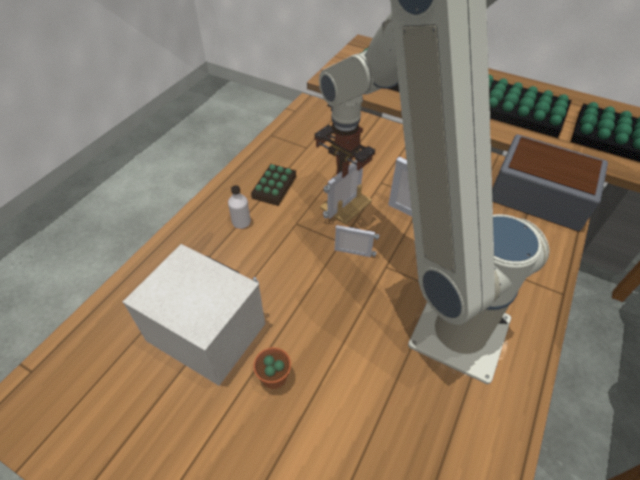

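The side view shows the fingers closed on the top edge of the stand door at about (345,170). The grip width of 11.6 mm matches the 12 mm panel. Next I'll lift and carry it.

Run:
```python
from h import *
p=get_tcp_pos()
movel([p[0],p[1],.221],v=.08)
print(get_tcp_pos(),get_ft_force(),get_grip_width()*88)
P=CC-.117*CX+.094*CY; D=d2(-91.5)
t=P+(.072+.05)*D
movel([*t,.221],frame=quat(-1.5),v=.15)
t=P+.072*D
movel([*t,.195],v=.08)
wait(.3)
print(P,get_tcp_pos(),get_ft_force(),get_time())
a=np.mean([read_camera("top").astype(float) for _ in range(4)],0)[:,:,::-1]
np.save("t2.npy",a)
cv2.imwrite("pics/t2.png",cv2.resize(a[170:260,200:340],None,fx=5.5,fy=5.5,interpolation=cv2.INTER_CUBIC).clip(0,255).astype(np.uint8))
im=read_camera("side");cv2.imwrite("pics/s2.png",im[:,:,::-1])
```

```text
[ 0.48608311 -0.24827665  0.22036781] [-0.75177127 -0.45991105 -3.40246658] 11.447476448876412
[0.4958628 0.2119979] [0.49410939 0.13975916 0.19521581] [ 0.27207964 -0.65450042 -2.85122528] 10.925
```

View pics/t2.png

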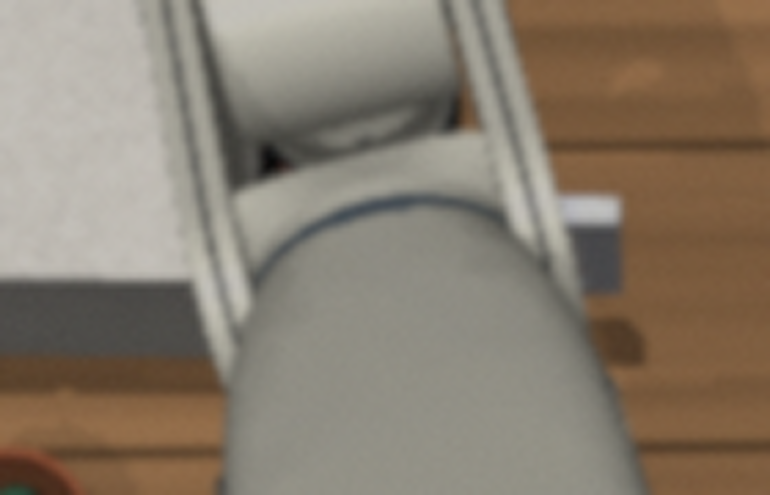

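View pics/s2.png

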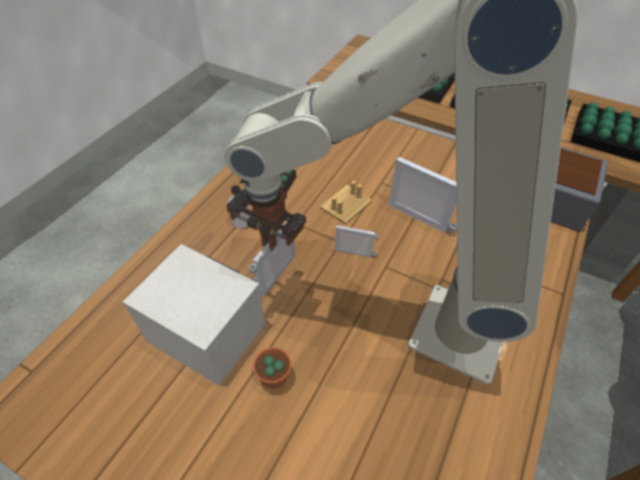

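Run:
```python
from h import *
P=CC-.117*CX+.094*CY; D=d2(-91.5); n=np.array([-D[1],D[0]])
for s in(.006,-.006):
  print((proj("top",[*(P+.172*D+s*n),.226])-[200,170]+.5)*5.5-.5)
s=cv2.imread("pics/s2.png")
cv2.imwrite("pics/s2c.png",cv2.resize(s[220:310,215:315],None,fx=6.5,fy=6.5,interpolation=cv2.INTER_CUBIC))
for sh in(0,.004,.008):
  p=CC-.117*CX+(.09+sh)*CY;print(sh,[((proj("side",[*p,z])-[215,220]+.5)*6.5).round(0) for z in(.172,.154)])
t=get_tcp_pos();A=t[:2]-.072*D;print("axis",A,[((proj("side",[*A,z])-[215,220]+.5)*6.5).round(0) for z in(.216,.2,.106)])
```

```text
[617.51077104 200.74818674]
[617.04525754 226.53014427]
0 [array([247., 377.]), array([252., 405.])]
0.004 [array([256., 382.]), array([260., 409.])]
0.008 [array([265., 386.]), array([269., 414.])]
axis [0.49586841 0.21192014] [array([244., 311.]), array([248., 337.]), array([273., 479.])]
```

View pics/s2c.png

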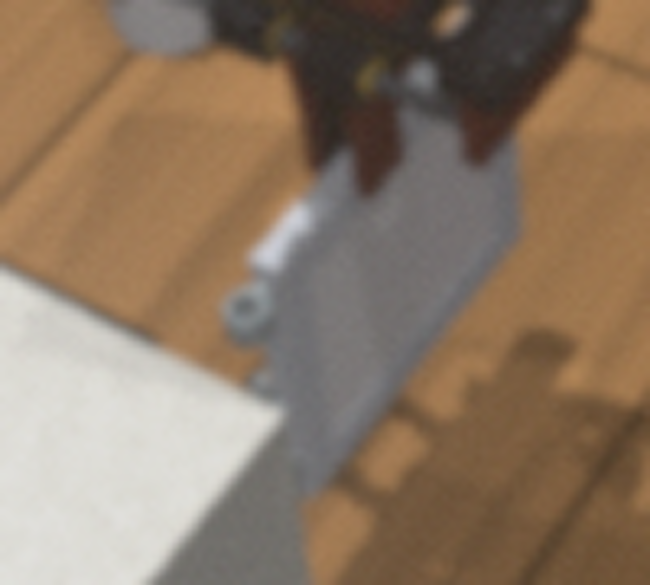

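```bash
cat >> h.py <<'E'
D=d2(-91.5)
def tgt(sh,dy=0.): return CC-.117*CX+(.09+sh)*CY+.072*D+np.array([0,dy])
def trylow(sh,dy=0.,zt=.1505,F=2.5):
    t=tgt(sh,dy)
    movel([*t,.172],v=.05)
    f0=get_ft_force()
    r=movel([*t,zt],v=.02,until_force=F)
    p=get_tcp_pos(); print("sh",sh,"dy",dy,r,"z",p[2].round(4),"df",(get_ft_force()-f0).round(2),"torque",np.round(get_ft_torque(),2),"t",round(get_time(),2)); return r,p[2]
E
python3 - <<'E'
from h import *
t=tgt(.005);movel([*t,.175],v=.06)
trylow(.005)
E
```

```text
sh 0.005 dy 0.0 False z 0.1506 df [-1.69 -0.05 -0.7 ] torque [ 0.03 -0.06  0.02] t 13.13
```

Run:
```python
from h import *
t=get_tcp_pos()
f0=get_ft_force()
r=movel([t[0],t[1],.144],v=.012,until_force=3)
print(r,get_tcp_pos(),get_ft_force()-f0,get_ft_torque(),get_time())
a=read_camera("top");s=read_camera("side")
o=np.zeros((585,800,3),np.uint8)
o[:,:650]=cv2.resize(s[220:310,215:315,::-1],None,fx=6.5,fy=6.5,interpolation=cv2.INTER_CUBIC)
cv2.imwrite("pics/s3.png",o[:,:650])
cv2.imwrite("pics/t3.png",cv2.resize(a[170:260,200:340,::-1],None,fx=5.5,fy=5.5,interpolation=cv2.INTER_CUBIC))
```

```text
True [0.49302035 0.13984502 0.14786794] [ 1.9159279  -1.15902969  5.64665664] [-0.07415088 -0.17084234 -0.04331524] 13.475
```

View pics/s3.png

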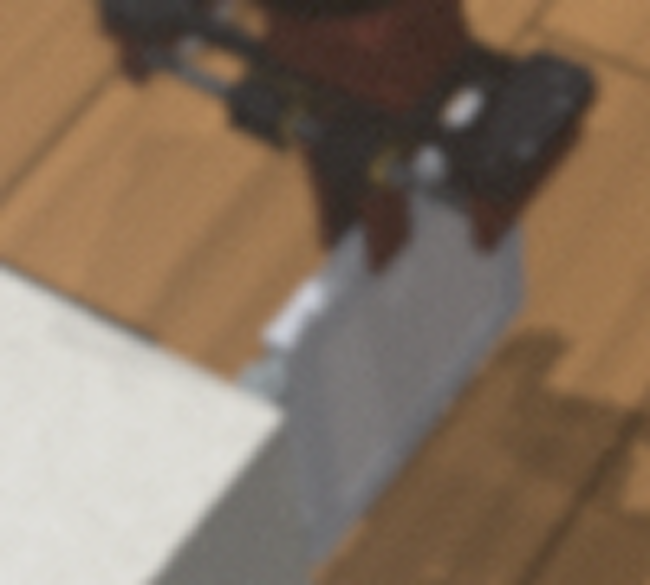

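View pics/t3.png

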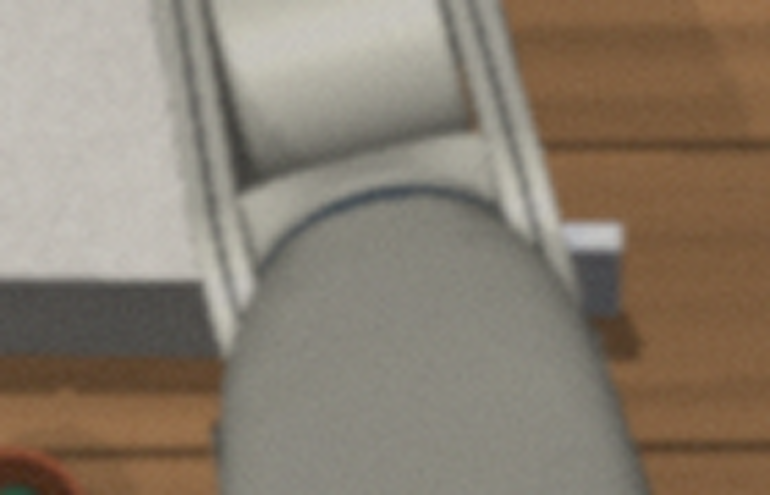

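The door came to rest at TCP z 0.148, so the axis point is about 29 mm above the table. The side crop shows the ring seated near (265,370). I'll do a light wiggle to check that the pins hold it, then release.

Run:
```python
from h import *
p=get_tcp_pos()
movel([p[0],p[1],p[2]+.0005],v=.01)
for s in(-1,1):
    f0=get_ft_force();r=movel([p[0]+s*.004,p[1],p[2]+.0005],v=.01,until_force=3)
    print(s,r,(get_tcp_pos()-p).round(4),(get_ft_force()-f0).round(2))
movel([p[0],p[1],p[2]+.0002],v=.01);wait(.3)
print(get_tcp_pos(),get_ft_force(),get_time())
```

```text
-1 True [-0.0011  0.0001  0.0003] [1.3  0.37 0.18]
1 True [ 0.0001 -0.0002  0.0001] [-2.24 -1.16  3.  ]
[0.49283263 0.13969689 0.14797027] [-0.28312219 -2.75955078  1.71937741] 15.025
```

Both directions resist within about 1 mm, so the knuckles are captured on the pins. Releasing now.

Run:
```python
from h import *
p=get_tcp_pos()
command_gripper(0.45); print(get_grip_width()*88,get_ft_force())
movel([p[0],p[1],.27],v=.12)
command_gripper(0.0)
movel([.40,.02,.27],v=.25)
wait(.2)
print(get_time())
a=read_camera("top");s=read_camera("side")
cv2.imwrite("pics/t4.png",cv2.resize(a[170:260,200:340,::-1],None,fx=5.5,fy=5.5,interpolation=cv2.INTER_CUBIC))
cv2.imwrite("pics/s4.png",cv2.resize(s[220:310,215:315,::-1],None,fx=6.5,fy=6.5,interpolation=cv2.INTER_CUBIC))
```

```text
39.65759797893055 [-0.09178661 -0.48630128 -1.41473788]
18.5167
```

View pics/t4.png

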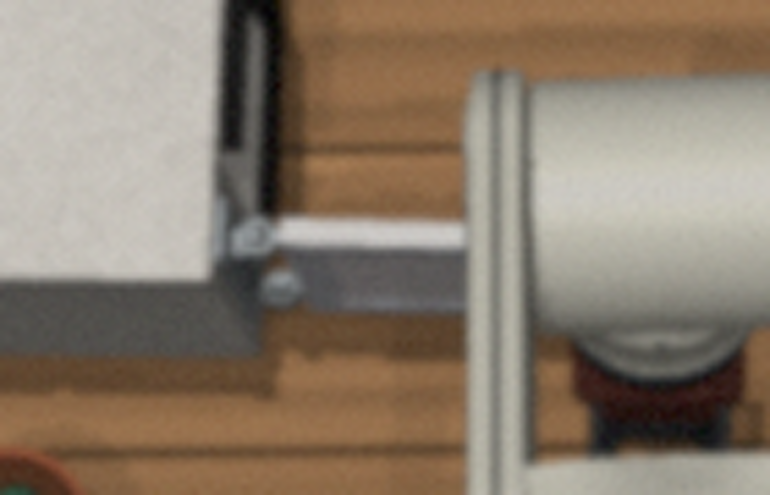

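View pics/s4.png

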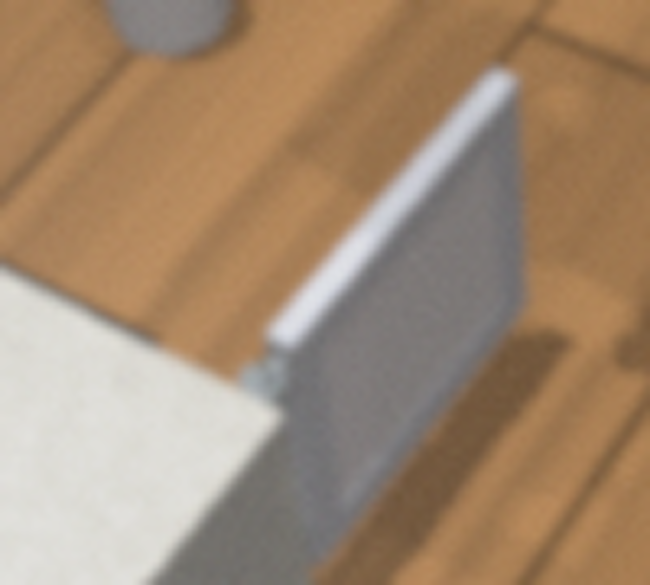

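The top and side crops show the door hanging upright and open on both pins, with its knuckles over the pins at crop (255,235) and (280,287) in the top view. Now I'll push it shut with the closed fingertips from its outer face.

Run:
```python
from h import *
P=CC-.117*CX+.0952*CY; q=quat(-1.5); tx=d2(-1.5);ty=d2(88.5)
def tp(th,ex=0,r=.12):
    m=d2(th-90); off=.006+.0135*abs(m@tx)+.010*abs(m@ty)+ex
    return P+r*d2(th)+off*m
print(get_grip_width())
a=tp(-91.5,.035)
movel([*a,.27],frame=q,v=.2)
movel([*a,.15],v=.12,until_force=4)
r=movel([*tp(-91.5),.15],v=.04,until_force=3);print(r,get_tcp_pos(),get_ft_force(),get_time())
for th in range(-80,-19,10):
    r=movel([*tp(th),.15],v=.04,until_force=5)
    if r: print(th,"stop",get_ft_force()); break
print(get_tcp_pos(),get_ft_force(),get_time())
a=read_camera("top");s=read_camera("side")
cv2.imwrite("pics/t5.png",cv2.resize(a[130:260,200:340,::-1],None,fx=4.5,fy=4.5,interpolation=cv2.INTER_CUBIC))
cv2.imwrite("pics/s5.png",cv2.resize(s[180:320,165:335,::-1],None,fx=4.2,fy=4.2,interpolation=cv2.INTER_CUBIC))
```

```text
0.006723133058494912
False [0.47170416 0.09254099 0.14987842] [-0.58500001  0.5094924  -0.74579304] 21.35
[0.60059276 0.15247667 0.14990875] [-0.47083138 -0.62739206 -0.22610679] 26.1917
```

View pics/s5.png

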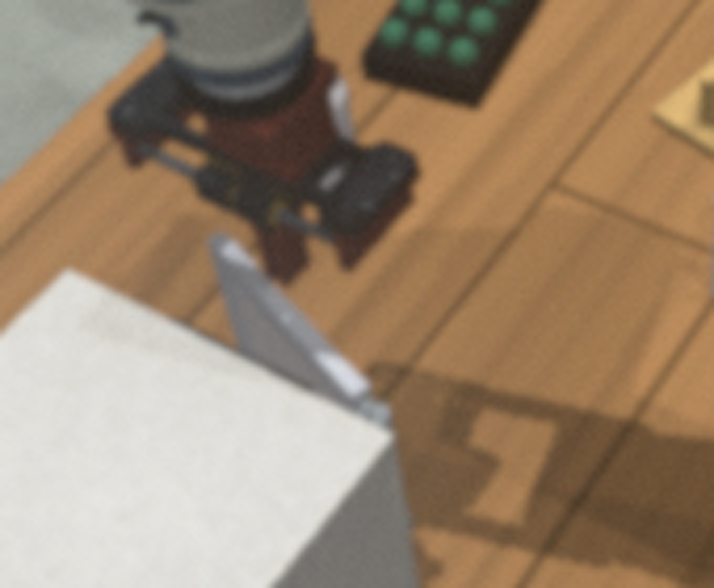

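View pics/t5.png

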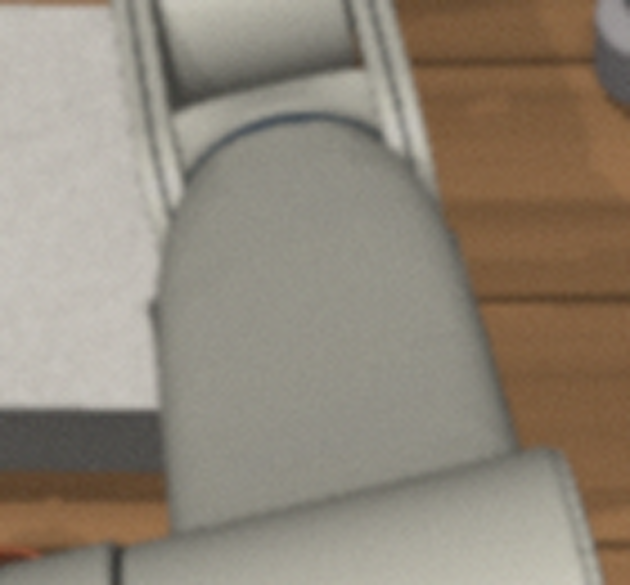

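The side view shows the door about 20° from shut, knuckle at crop (375,410), with the fingers behind its face. I'll close the rest slowly under force guard.

Run:
```python
from h import *
P=CC-.117*CX+.0952*CY; q=quat(-1.5); tx=d2(-1.5);ty=d2(88.5)
def tp(th,ex=0,r=.12):
    m=d2(th-90); off=.006+.0135*abs(m@tx)+.010*abs(m@ty)+ex
    return P+r*d2(th)+off*m
for th in (-14,-8,-4):
    r=movel([*tp(th),.15],v=.02,until_force=3); print(th,r,get_ft_force())
    if r:break
if not r:
    r=movel([*tp(-1.5,-.004),.15],v=.012,until_force=2.5)
print(r,get_tcp_pos(),tp(-1.5),get_ft_force(),get_time())
wait(.3)
p=get_tcp_pos()
movel([p[0],p[1]-.05,.15],v=.05)
movel([p[0]-.05,p[1]-.12,.28],v=.2)
movel([.40,-.08,.28],v=.25)
a=read_camera("top");s=read_camera("side")
cv2.imwrite("pics/t6.png",cv2.resize(a[130:260,200:340,::-1],None,fx=4.5,fy=4.5,interpolation=cv2.INTER_CUBIC))
cv2.imwrite("pics/s6.png",cv2.resize(s[180:320,165:335,::-1],None,fx=4.2,fy=4.2,interpolation=cv2.INTER_CUBIC))
cv2.imwrite("pics/t6f.png",a[:,:,::-1])
print(get_time())
```

```text
-14 False [0.17526697 0.22585614 0.03461777]
-8 False [-0.02151096  0.02644013  0.15117608]
-4 False [ 0.31411952 -0.7417766  -0.12584998]
True [0.61361106 0.19341141 0.14954707] [0.61420321 0.19289359] [ 0.11228808 -0.69055514  0.93635493] 29.175
32.7
```

View pics/t6.png

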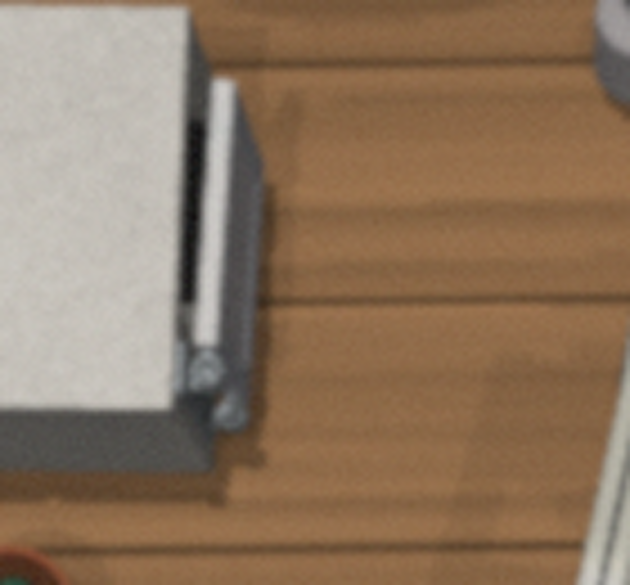

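View pics/s6.png

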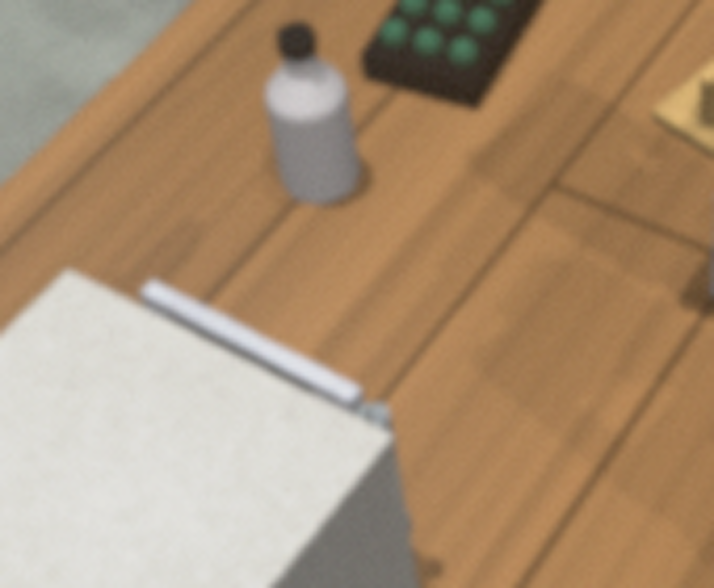

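Run:
```python
from h import *
a=np.mean([read_camera("top").astype(float) for _ in range(4)],0)
k=4;c=cv2.resize(a[140:212,238:258],None,fx=k,fy=k,interpolation=cv2.INTER_CUBIC)
m=(c.min(2)>140).astype(np.uint8);m[:,:8]=0
cs,_=cv2.findContours(m,cv2.RETR_EXTERNAL,cv2.CHAIN_APPROX_NONE)
c=max(cs,key=cv2.contourArea);b=(cv2.boxPoints(cv2.minAreaRect(c))+.5)/k-.5+[238,140]
W=np.array([onz("top",*p,.18)[:2] for p in b])
print(b.round(1).tolist(),W.round(4).tolist())
L=[W[(i+1)%4]-W[i] for i in range(4)];d=max(L,key=np.linalg.norm);print([np.linalg.norm(l).round(4) for l in L],np.degrees(np.arctan2(d[1],d[0])),"cab -y:",-1.5)
ctr=W.mean(0);print("ctr in cab",(ctr-CC)@CX,(ctr-CC)@CY,"axis off",(ctr-CC)@CY+.092)
print(get_time())
```

```text
[[242.5, 206.2], [246.8, 147.2], [251.8, 147.5], [247.5, 206.6]] [[0.5106, 0.2192], [0.67, 0.2101], [0.6688, 0.197], [0.5095, 0.2063]]
[np.float64(0.1596), np.float64(0.0132), np.float64(0.1596), np.float64(0.0129)] -3.2782425513408895 cab -y: -1.5
ctr in cab -0.11838576445069164 0.00010683294301257673 axis off 0.09210683294301257
32.9
```

The measured door angle is 1.8° (0.03 rad) from fully shut, which is inside tolerance but not quite on the seal. I'll give it one slow nudge near the free edge.

Run:
```python
from h import *
P=CC-.117*CX+.0952*CY
a=P+.14*d2(-1.5)+.055*d2(-91.5); e=P+.14*d2(-1.5)+.012*d2(-91.5); mm=P+.14*d2(-1.5)+.028*d2(-91.5)
movel([*a,.28],frame=quat(-1.5),v=.25)
movel([*a,.15],v=.12)
movel([*mm,.15],v=.03,until_force=3)
r=movel([*e,.15],v=.006,until_force=2.5); print(r,(get_tcp_pos()[:2]-P)@d2(-91.5),get_ft_force())
wait(.5);p=get_tcp_pos()
movel([*(p[:2]+.02*d2(-91.5)),.15],v=.02)
movel([*a,.15],v=.06)
movel([*a,.28],v=.15)
movel([.40,-.08,.28],v=.25)
im=np.mean([read_camera("top").astype(float) for _ in range(4)],0)
k=4;c=cv2.resize(im[140:212,238:258],None,fx=k,fy=k,interpolation=cv2.INTER_CUBIC)
m=(c.min(2)>140).astype(np.uint8);m[:,:8]=0
cs,_=cv2.findContours(m,cv2.RETR_EXTERNAL,cv2.CHAIN_APPROX_NONE)
c=max(cs,key=cv2.contourArea);b=(cv2.boxPoints(cv2.minAreaRect(c))+.5)/k-.5+[238,140]
W=np.array([onz("top",*p,.18)[:2] for p in b])
L=[W[(i+1)%4]-W[i] for i in range(4)];d=max(L,key=np.linalg.norm);print([np.linalg.norm(l).round(4) for l in L],np.degrees(np.arctan2(d[1],d[0])))
ctr=W.mean(0);print("ctr in cab",(ctr-CC)@CX,(ctr-CC)@CY)
cv2.imwrite("pics/t7.png",im[:,:,::-1].astype(np.uint8));print(get_time(),get_ft_force())
```

```text
True 0.015520089111950637 [ 0.65577544 -0.05362122  0.6255026 ]
[np.float64(0.1595), np.float64(0.0131), np.float64(0.1595), np.float64(0.0128)] -2.955751183831528
ctr in cab -0.11790232407350111 0.00010662099773107916
43.3583 [ 0.56216735 -0.28711597 -0.24375617]
```

View pics/t7.png

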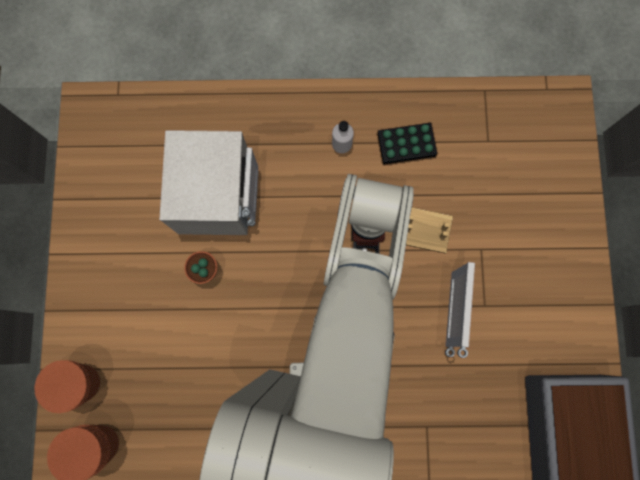

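```bash
python3 -c "
from station import *
job_done();print(get_time())"
```

```text
the job is handed in; nothing more can be done
the job is handed in; nothing more can be done
```

The door is hung on both pins and swung shut, and the job was handed in at about 43 s; no verdict is reported.

**What I did:** I lifted the middle-sized door out of its stand and lowered it onto the pins standing open. Looking at the pictures put the pin shift at about 5 mm towards cabinet +y, and both knuckles went on at the first try. It came fully home at an axis height of about 29 mm, with a vertical force change of about 6 N. A sideways wiggle while still held was resisted both ways within about 1 mm. I then let go and pushed the door shut with the closed fingertips. Each push was set to stop at a 2.5–5 N force change.

**Last checks:**
- **Position:** the top camera puts the door's centre 118 mm out from the cabinet centre (117 expected).
- **Shut angle:** it measured 1.8° off shut after the first push. One slow nudge near the free edge brought it to about 1.4° (0.025 rad, limit 0.09). I can't tell whether the rest is a real small gap at the seal or camera error.
- **Bystanders and contact:** the pot, spray bottle and tray look unmoved in the last top view. The gripper is clear of everything, with wrist force below 1 N.
- **Disagreements:** the two cameras differed by 1–3 mm. The forces came from the wrist, so the force between door and pins was never read directly.

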